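Trip-check the binding tester, load the heel housing and latch its gate

TASK

Trip-check the guarded tester: press its test button so that the lever drops, then lift the lever back up until it stays up by itself. Lay the white heel housing upright on the black bed inside the bay, long side along the gate, stand the steel canister upright somewhere else on the counter, outside the bay, and once the check is done swing the gate shut until it seats in its catch. Neither the gate nor anything else of the tester may strike the canister, and leave everything else on the counter where it is.

Things in the scene. Friction and masses are not known exactly. Their poses are not given: they have to be found in the camera images.
- tester: Fixed grey steel tester: bay open at top and front, floor 4 mm thick, walls 85 mm high, 6 mm thick: sides at y = +-122 mm, rear at x = 192 mm. Origin: on the counter, middle of the open front, in the mid-plane of the shut gate; x points into the bay, y along the front towards the catch post (30 x 18 mm, 85 mm high, at x -4, y 132), z up.
- bed (a point): Middle of the bed's top face, 12 mm above the counter, at tester x = 55, y = 0. The bed is a black rubber pad 80 mm (tester x) by 130 mm (tester y). Behind it the dark trip unit, which carries test button and lever, fills tester x 114 to 186, y -93 to 93 mm, up to z = 45 mm.
- gate (a joint): Gate angle, rad: 0 shut, grows as it swings out towards tester -x, to 2.0; light hinge, stays where left. A sprung roller in the catch post resists over the last 17 mm of the free edge's travel (about 5 N at the edge), snaps over some 8 mm before shut, then holds the gate shut; short of that it pushes the gate back ajar.
- gate_hinge (a point): On the gate's vertical hinge axis (tester x 0, y -112), 50 mm above the counter. Axes turn with the gate: y along it to its free edge, -x out of its outer face. Steel panel 10 mm thick, 4 to 214 mm from the axis, z 12 to 89 mm; knob 24 mm long, 18 mm diameter on the outer face 185 mm from the axis, z 62.
- gate_push (a point): Point on the gate's outer face, 130 mm from the hinge axis, 55 mm above the counter; moves with the gate; -x points out of the outer face.
- button (a joint): Travel of the test button, m: 0 released, 0.010 fully down; springs back. 2 N at first, 5 N fully down. The lever is freed at about 6 mm.
- button_top (a point): Middle of the flat top of the round black test button, 28 mm diameter, on the trip unit in a collar of 40 mm diameter; at rest 72 mm above the counter (12 mm above the collar), at tester x = 150, y = -45 mm. Pressed straight down.
- lever (a joint): Angle of the lever, rad: 0 upright and latched, 1.05 dropped (leaning to the tester's -x, about 30 degrees above level), -0.12 the stop behind the latch. A spring drops it when the button frees it (1.5 N at its tip). Lifting it takes up to 4 N at the tip; taken back past 0, best to the stop, it latches and then rests at about 0.
- lever_tip (a point): Free end of the lever: steel bar 9 x 20 mm with a black grip 13 mm thick, 26 wide, 18 long; 67 mm from its pivot, which lies along tester y at x = 145, y = 60, z = 55 mm. It can be pinched across its width; the tip goes up and to tester +x when lifted. A latch hook stands 30 to 42 mm to its -y side, up to z = 90.
- housing: White nylon heel housing: block 100 x 56 x 50 mm (x, y, z) with a narrower tower, 38 mm wide in y, up to 73 mm high. Loose, 0.25 kg or so. Origin: middle of its underside; x along its length.
- canister: Round steel screw-top canister, 56 mm diameter, 104 mm high, with a dented silver lid of the same diameter. Loose, about 0.35 kg. Origin: middle of its underside. It stands in the gate's swing at the start.
- mallet: Bystander: mallet lying flat, green head 55 x 95 x 60 mm, its middle 15 mm to +x of the origin; round wooden handle 26 mm diameter from there to x = -160 mm. Origin on the counter.
- plate: Bystander: blue spacer plate 110 x 60 x 8 mm (x, y, z), lying flat. Origin: middle of its underside.
- screw_a: Bystander: chrome mounting screw standing on its head, 28 mm diameter at the head, 64 mm high. Origin: middle of its underside.
- screw_b: Bystander: as screw_a.
- screw_c: Bystander: as screw_a.
- bin: Bystander: open grey bin 120 x 90 x 55 mm (x, y, z). Origin: middle of its underside.
- driver: Bystander: screwdriver lying along its x, 200 mm long, handle to -x, about 30 mm high. Origin near its middle.
There are look-alikes about, which are no part of the job. Leave any green or orange look-alike of the canister alone.

How it is judged:
On the way, in this order (a step that is already met when the one before it is completed fails the run):
1. the lever has dropped (value of joint lever above 0.8 rad), for 0.1 s.
2. the lever is back up (value of joint lever below 0.08 rad), for 0.3 s.
3. the gate is shut in its catch (value of joint gate below 0.02 rad), for 0.3 s.
At the end, for the whole second after the job is handed in: Gate shut within 0.02 rad, lever up within 0.08 rad, by themselves. Housing at rest upright on the bed, its middle 30-85 mm behind the gate's mid-plane, within 40 mm of the bay's centre line, long side parallel to the gate within 0.35 rad. Canister upright, at rest on the counter outside the bay (value of joint gate below 0.02 rad and value of joint lever below 0.08 rad and x of housing in the frame of tester between 0.03 and 0.085 m and y of housing in the frame of tester between -0.04 and 0.04 m and height (world z) of housing between 0.008 and 0.016 m and angle between each of housing, canister's own z axis and vertical below 0.1 rad and angle between the x axis of housing and the y axis of tester, either way round below 0.35 rad and linear speed of each of housing, canister below 0.02 m/s and height (world z) of canister between -0.004 and 0.006 m and (x of canister in the frame of tester below -0.03 m or x of canister in the frame of tester above 0.21 m or y of canister in the frame of tester below -0.14 m or y of canister in the frame of tester above 0.14 m)); the robot touches nothing.
It fails at once if the gate or another part of the tester pressed on the canister (over 1.5 N) (contact force between tester and canister above 1.5 N).
It fails at once if the canister tipped (angle between canister's own z axis and vertical above 0.5 rad).
It fails at once if the housing tipped (angle between housing's own z axis and vertical above 0.6 rad).
It fails at once if a bystander moved more than 25 mm (distance of any of mallet, plate, screw_a, screw_b, screw_c, bin, driver from where it was at the start of the episode above 0.025 m).
It also fails if it takes over 72 s, if anything falls off the work surface, if the arm or the gripper's body presses on something with over 40 N, if the wrist force passes 120 N, or if a joint passes its speed limit or range.

ROBOT

A 6-joint arm with a two-finger parallel gripper is mounted at the origin on the work surface. World frame = base frame: x ahead of the robot, y to its left, z up, the work surface at z = 0. Lengths are in m, angles in rad, forces in N, time in s.
With the tool pointing down it reaches from about 0.425 to 0.95 m from the base axis. Payload 3.5 kg.
Tool frame: the origin (TCP) lies at the very end of the fingers, on their centre line; the grasp point (between the pads) lies 19 mm behind it (ctrl.pinch_z is the distance from the TCP to the grasp point, in m); z points along the fingers, y is the line along which they close (so a half turn about z gives the same grasp; the last joint's range is limited). The gripper opens to 85 mm and grips with 20 to 120 N. Pads are 22 mm wide; open, the fingers measure 114 mm over their backs; the gripper's body (76 mm by 85 mm) begins 54 mm behind the grasp point. The pads swing forward as they close: fully open they stand 13 mm farther back than shut.
Start: joints at [-0.15, 0.286, 1.577, -0, 1.279, -0.15], TCP at [0.675, 0, 0.231] pointing down, gripper open.
Joint ranges: [-2.77, 2.77], [-0.9, 2.22], [0.21, 2.48], [-1.53, 4.67], [0.24, 2.81], [-2.84, 2.84]. Speed limits (rad/s): [2.79, 2.79, 3.14, 3.14, 3.14, 3.14].

INTERFACE

Orientations are given as a unit quaternion [x, y, z, w].
In Python, from plant import ctrl gives the robot as it stands. The module is installed in compiled form; this text tells all that it offers.
- The arm moves only by the shell command python3 -m crank 'ROWS' [OPENING] [FORCE]. ROWS is JSON, a list of rows, each a list of 6 numbers: the shift along the tool's x, y, z in cm, then the turn, a rotation vector about the tool's x, y, z in rad. In form: [[tx, ty, tz, rx, ry, rz], ...]. A call has 1 to 10 rows; each row is the pose to reach, as a shift and turn from the pose commanded when the call began, along the tool's axes at that moment; what a row does not reach only later rows make up. A row lasts 1/10 s, in which the tool goes at most 50 mm and 8.59 degrees, less where a joint would pass 70% of its speed; a pose out of reach is approached as far as the arm can. A call with a gripper value outside its range is refused whole. OPENING is the opening, from 0 (shut) to 1 (fully open), set as the call begins (- or left out, the last holds). The fingers move at their own pace and stop on an object; FORCE is the grip in N (left out, the last holds). Time passes only in rows, so rows that repeat a pose let the fingers close. It gives the time, the measured TCP pose, the force, the opening and the grip force at its end, in the units of the state.
- ctrl.get_state(): the state, without advancing time (a new reading comes with each control period).
- ctrl.read_camera(name): name is "scene" or "side" or "wrist"; returns (picture, depth): 400x640x3 uint8, blue, green, red; 400x640 float32, m along the optical axis (not along the pixel's ray), 0 where there is no reading.
- ctrl.camera_info(name): a dict with "K" (3x3 intrinsics, pixels), "k1" (the pictures are not rectified: a ray, as slopes to the right and down, at radius r is drawn at 1 + k1 r^2 times it, then the intrinsics apply), "origin" and "orientation" of the camera in the world. Camera axes: x right, y down, z forward; pixel columns grow to the right and rows downward; lengths in m; the calibration is good to about 2 mm. A picture is of the moment at which its call begins: read the wrist's pose just before it. camera_info takes no time and is no camera call; for the wrist camera it gives the pose at the moment of the call.
- ctrl.sign_off(): hands the job in; it is judged then, once.
The state is a dict: "time": time; "qpos": joint angles; "dq": joint speeds; "joint_efforts": joint torques, N m; "eef_pos": TCP position; "tcp_rot": TCP orientation; "contact_force": force on the tool from outside, world axes, zero at the start; "wrist_torque": the same for the moment, N m; "opening": opening from 0.0 (shut) to 1.0 (fully open); "finger_force": force on a finger pad.
Only numpy, scipy, OpenCV 4.12 (cv2) and the standard library are available. Lean on these libraries where they do the work, as an engineer would, in place of code of your own. Each camera call takes 0.05 s, during which the arm holds its last target. There are 200 camera calls.

## Working session

There is one attempt and no reset: what is moved stays moved. The work goes in short steps, Python scripts to look and compute and a shell command to move; the robot and the scene stay as the last step left them, time stands still between calls to the robot, and variables do not carry over. Pictures are saved under pics/ and viewed, at most 10 in all, crops included, and the job is handed in when it is done.

```bash
mkdir -p pics; cat > h.py <<'E'
import numpy as np, cv2
from scipy.spatial.transform import Rotation as R
from plant import ctrl
def grab(n,save=None):
    i=ctrl.camera_info(n); p,d=ctrl.read_camera(n)
    if save: cv2.imwrite('pics/'+save,p)
    return i,p,d
def rays(i,uv):
    K=np.array(i['K']); uv=np.asarray(uv,float).reshape(-1,2)
    q=(uv-K[:2,2])/[K[0,0],K[1,1]]
    s=q.copy()
    for _ in range(20): s=q/(1+i['k1']*(s**2).sum(1,keepdims=True))
    return np.c_[s,np.ones(len(s))]
def rot(i):
    o=np.array(i['orientation']); return o if o.shape==(3,3) else R.from_quat(o).as_matrix()
def onplane(i,uv,z):
    r=rays(i,uv)@rot(i).T; o=np.array(i['origin']); return o+r*((z-o[2])/r[:,2])[:,None]
def cloud(i,d):
    v,u=np.mgrid[:d.shape[0],:d.shape[1]]
    r=rays(i,np.c_[u.ravel(),v.ravel()]); P=(r*d.reshape(-1,1))@rot(i).T+np.array(i['origin'])
    P[d.ravel()==0]=np.nan; return P.reshape(d.shape+(3,))
E
python3 - <<'E'
from h import *
for n in('scene','side','wrist'):
    i,p,d=grab(n,n+'.png'); np.savez(n+'.npz',p=p,d=d,K=i['K'],k1=i['k1'],origin=i['origin'],orientation=i['orientation'])
    print(n,i,(d>0).mean())
print(ctrl.get_state())
s=[cv2.imread(f'pics/{n}.png') for n in('scene','side')]
E
```

```text
scene {'K': array([[403.33515529,   0.        , 316.56255717],
       [  0.        , 403.33515529, 198.1985336 ],
       [  0.        ,   0.        ,   1.        ]]), 'k1': -0.1030179933242363, 'origin': array([ 1.3664138 , -0.02678867,  0.79636973]), 'orientation': array([ 0.65567293,  0.63505541, -0.2872856 , -0.29028367])} 0.9959453125
side {'K': array([[410.60982766,   0.        , 318.77905793],
       [  0.        , 410.60982766, 188.95136345],
       [  0.        ,   0.        ,   1.        ]]), 'k1': 0.026083060073748655, 'origin': array([ 0.03271513, -0.52778376,  0.99606229]), 'orientation': array([ 0.86465217, -0.36654372,  0.12541811, -0.31983217])} 0.9958828125
wrist {'K': array([[323.16959292,   0.        , 325.11923607],
       [  0.        , 323.16959292, 202.90298908],
       [  0.        ,   0.        ,   1.        ]]), 'k1': -0.021996764539216722, 'origin': array([0.67511346, 0.0840487 , 0.37288366]), 'orientation': array([ 9.86200997e-01, -4.20794254e-04, -1.35062559e-03,  1.65546344e-01])} 0.9959296875
{'time': 0.15, 'qpos': array([-1.50000005e-01,  2.87029473e-01,  1.57784188e+00,  1.40700719e-06,
        1.27858549e+00, -1.50006607e-01]), 'dq': array([ 0.00208214, -0.0021092 , -0.00602505,  0.0001101 , -0.0006922 ,
        0.00059919]), 'joint_efforts': array([ 7.91554030e-04, -4.06602967e+01, -2.93140125e+01, -8.94972595e-05,
        3.96185191e-03, -2.97825103e-06]), 'eef_pos': array([6.74492249e-01, 1.06668441e-04, 2.30219416e-01]), 'tcp_rot': array([ 7.07104283e-01,  7.07108665e-01, -5.52650991e-04, -7.50583271e-04]), 'contact_force': array([-0.39032369,  0.10265155, -0.52949769]), 'wrist_torque': array([-0.00253828,  0.03543085, -0.00368121]), 'finger_force': 0.0, 'opening': 0.9998891276772711}
```

View pics/scene.png

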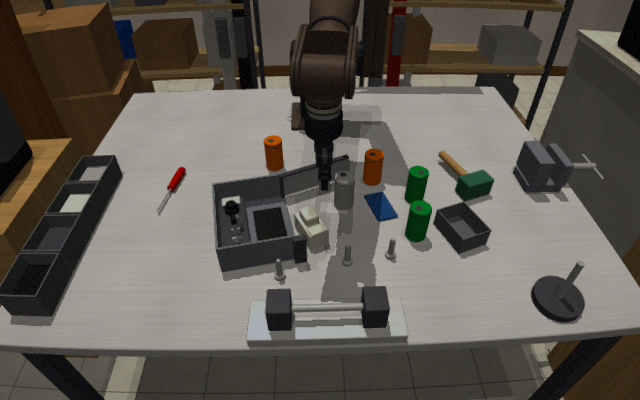

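View pics/side.png

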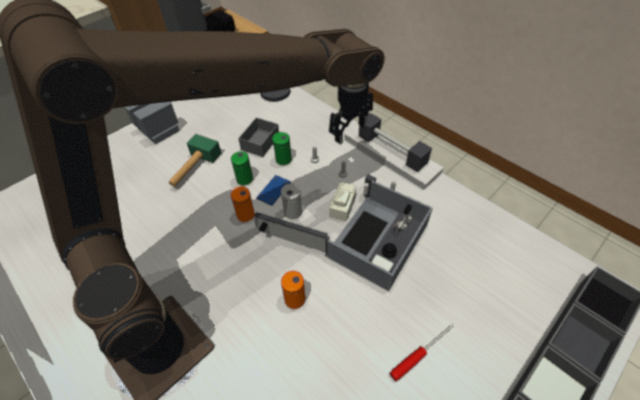

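The scene view shows the tester at (255,220), with its front facing +y and the gate open at (315,172). The canister is at (344,190), the white housing at (311,227), the screws at (279,268), (347,254) and (391,248), the green and orange look-alikes around them, and the plate at (380,206). The side view agrees.

```bash
cat > top.py <<'E'
from h import *
def load(n):
    z=np.load(n+'.npz'); i={k:z[k] for k in('K','origin','orientation')}; i['k1']=float(z['k1']); return i,z['p'],z['d']
# top view: px = (x-.35)/.001 rows?  cols=y from -.4 to .4, rows=x
def ortho(names,x0=.35,x1=.95,y0=-.4,y1=.35,s=.001,zmax=.13):
    H=np.full((int(round((x1-x0)/s)),int(round((y1-y0)/s))),-1.);C=np.zeros(H.shape+(3,),np.uint8)
    for n in names:
        i,p,d=load(n);P=cloud(i,cv2.resize(d,None,fx=1,fy=1)).reshape(-1,3);c=p.reshape(-1,3)
        ok=np.isfinite(P).all(1)&(P[:,2]<zmax)&(P[:,0]>x0)&(P[:,0]<x1-s)&(P[:,1]>y0)&(P[:,1]<y1-s)
        P=P[ok];c=c[ok]
        o=np.argsort(P[:,2]);P=P[o];c=c[o]
        for dr in(0,1):
          for dc in(0,1):
            r=np.clip(((P[:,0]-x0)/s).astype(int)+dr,0,H.shape[0]-1);k=np.clip(((P[:,1]-y0)/s).astype(int)+dc,0,H.shape[1]-1)
            m=P[:,2]>=H[r,k];H[r[m],k[m]]=P[m,2];C[r[m],k[m]]=c[m]
    return H,C
E
python3 - <<'E'
from top import *
H,C=ortho(['scene','side'])
cv2.imwrite('pics/top.png',C)
i,p,d=load('scene'); P=cloud(i,d)
i2,p2,d2=load('side'); P2=cloud(i2,d2)
A=np.r_[P.reshape(-1,3),P2.reshape(-1,3)];c=np.r_[p.reshape(-1,3),p2.reshape(-1,3)].astype(int)
tab=(np.abs(A[:,2])<.01)&(A[:,0]>.4)&(A[:,0]<.9)&(np.abs(A[:,1])<.3); print('table z',np.median(A[tab,2]))
m=(A[:,2]>.075)&(A[:,2]<.095)&(A[:,0]>.4)&(A[:,0]<.9)&(A[:,1]>-.4)&(A[:,1]<.2)
img=np.zeros((600,750),np.uint8); img[((A[m,0]-.35)*1000).astype(int),((A[m,1]+.4)*1000).astype(int)]=255
cv2.imwrite('pics/walls.png',np.vstack([img])); 
big=np.vstack([cv2.resize(img,(0,0),fx=1,fy=1)])
cv2.imwrite('pics/both.png',np.hstack([cv2.resize(C,None,fx=.53,fy=.53),cv2.resize(cv2.merge([img]*3),None,fx=.53,fy=.53,interpolation=cv2.INTER_AREA)*2]))
E
```

```text
table z 0.00018013833681773672
```

View pics/top.png

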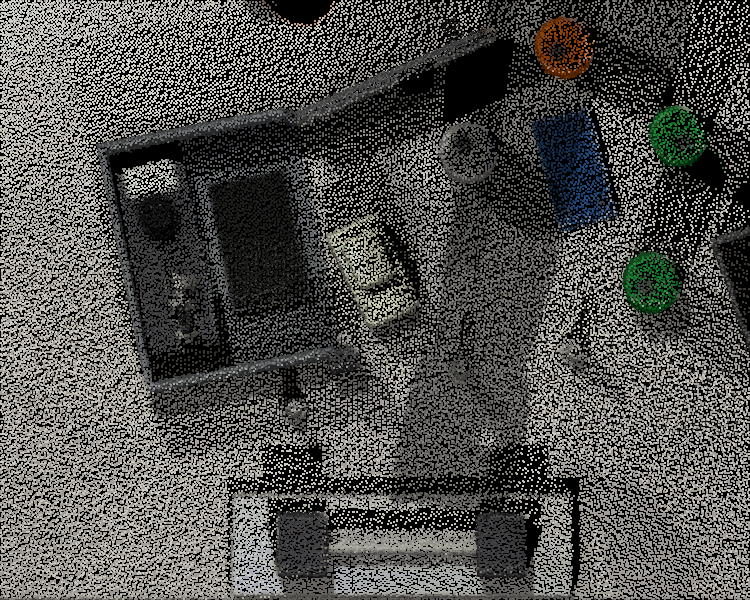

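The top view (1 mm/px, row = x-0.35, col = y+0.4) shows the tester's rear wall from (103,150) to (152,390). The hinge is near (295,118), the gate tip (490,35), the canister (468,153), the housing (372,270) and the plate (575,170). The screws are at (297,410), (455,375) and (570,350), and the lever and button are on the unit at (185,290) and (160,215). Next I fit these precisely.

```bash
cat > fit.py <<'E'
from top import *
from scipy.optimize import least_squares
def allp(names=('scene','side')):
    A=[];c=[]
    for n in names:
        i,p,d=load(n);A.append(cloud(i,d).reshape(-1,3));c.append(p.reshape(-1,3).astype(int))
    return np.vstack(A),np.vstack(c)
def fitT(A):
    m=(A[:,2]>.08)&(A[:,2]<.09)&(A[:,0]>.4)&(A[:,0]<.78)&(A[:,1]>-.32)&(A[:,1]<-.04);Q=A[m][:,:2]
    T=np.array([.598,-.078,np.arctan2(-.98,.2)])
    def loc(T,Q):
        c,s=np.cos(T[2]),np.sin(T[2]); return (Q-T[:2])@np.array([[c,-s],[s,c]])
    for _ in range(6):
        L=loc(T,Q); ins=(L[:,0]>.02)&(L[:,0]<.18)
        g=[(np.abs(L[:,0]-.192)<.012)&(np.abs(L[:,1])<.11),(np.abs(L[:,1]-.122)<.012)&ins,(np.abs(L[:,1]+.122)<.012)&ins]
        f=lambda t:np.r_[loc(t,Q[g[0]])[:,0]-.192,loc(t,Q[g[1]])[:,1]-.122,loc(t,Q[g[2]])[:,1]+.122]
        T=least_squares(f,T,loss='soft_l1',f_scale=.003).x
    return T,[x.sum() for x in g],np.std(f(T))
def toW(T,x,y):
    c,s=np.cos(T[2]),np.sin(T[2]); return np.array([T[0]+c*x-s*y,T[1]+s*x+c*y])
def toT(T,Q):
    c,s=np.cos(T[2]),np.sin(T[2]); return (np.asarray(Q)-T[:2])@np.array([[c,-s],[s,c]])
E
python3 - <<'E'
from fit import *
A,c=allp(); T,n,sd=fitT(A); print('T',T,n,sd); np.save('T.npy',T)
for k,v in dict(bed=(.055,0),button=(.15,-.045),pivot=(.145,.06),hinge=(0,-.112),post=(-.004,.132)).items(): print(k,toW(T,*v).round(4))
z=A[:,2];X=A[:,0];Y=A[:,1]
L=toT(T,A[:,:2])
# gate
m=(z>.075)&(z<.095)&(L[:,0]<-.02)&(L[:,0]>-.25)&(L[:,1]<-.09)&(X<.6-.15*0)&(L[:,1]>-.22)
m&=(np.hypot(L[:,0],L[:,1]+.112)<.215)&(np.hypot(X-.818,Y-.068)>.04)
vx=cv2.fitLine(L[m].astype(np.float32),cv2.DIST_HUBER,0,.01,.01).ravel();print('gate line',vx,m.sum(), 'angle',np.arctan2(abs(vx[0]),vx[1]*np.sign(-vx[0])) , 'maxr',np.hypot(L[m][:,0],L[m][:,1]+.112).max())
# canister
m=(z>.095)&(z<.115)&(np.hypot(X-.503,Y-.07)<.045)
(cx,cy),r=cv2.minEnclosingCircle(A[m][:,:2].astype(np.float32));
f=least_squares(lambda t:np.hypot(*(A[m][:,:2]-t).T).clip(.028)-.028,[cx,cy]).x
print('can',cx,cy,r,f,np.median(A[m],0),'T',toT(T,f))
# housing
for lo,hi in((.04,.056),(.06,.08)):
    m=(z>lo)&(z<hi)&(np.hypot(X-.62,Y+.03)<.075)&(c.min(1)>60)&(L[:,0]<.02)&(np.abs(L[:,1])<.1)
    print('housing',lo,m.sum(),cv2.minAreaRect(A[m][:,:2].astype(np.float32)*1000))
for n,(a,b) in dict(sa=(.65,.01),sb=(.725,.055),sc=(.70,.17),pl=(.52,.175)).items():
    m=(z>.03)&(np.hypot(X-a,Y-b)<.03); print(n,m.sum(),np.median(A[m],0).round(3) if m.sum() else '')
# lever
m=(z>.075)&(L[:,0]>.11)&(L[:,0]<.18)&(L[:,1]>.0)&(L[:,1]<.1)
print('lever',np.c_[L[m]*1000,z[m]*1000].round()[::max(1,m.sum()//25)].tolist())
E
```

```text
T [ 0.58047476 -0.08610038 -1.37183939] [np.int64(332), np.int64(360), np.int64(314)] 0.0026388970261919634
bed [ 0.5913 -0.14  ]
button [ 0.566 -0.242]
pivot [ 0.6679 -0.2164]
hinge [ 0.4707 -0.1082]
post [ 0.7091 -0.0561]
gate line [ 0.97544384  0.22024827 -0.10903952 -0.13574973] 731 angle 1.7928654 maxr 0.21355838835663676
can 0.5023295879364014 0.06714728474617004 0.030039476230740547 [0.50244779 0.06740205] [0.50326821 0.06601486 0.10314916] T [-0.16589611 -0.04614846]
housing 0.04 648 ((619.9049072265625, -27.550716400146484), (105.8673095703125, 57.41223907470703), 25.81377601623535)
housing 0.06 439 ((609.1889038085938, -33.327056884765625), (54.677825927734375, 38.81000518798828), 23.950956344604492)
sa 1139 [ 0.648 -0.002  0.364]
sb 653 [0.716 0.045 0.484]
sc 108 [0.705 0.172 0.05 ]
pl 0 
lever [[144.0, 50.0, 122.0], [145.0, 57.0, 122.0], [140.0, 61.0, 121.0], [141.0, 63.0, 120.0], [141.0, 67.0, 120.0], [141.0, 71.0, 121.0], [141.0, 73.0, 120.0], [149.0, 74.0, 115.0], [141.0, 71.0, 107.0], [149.0, 70.0, 98.0], [148.0, 71.0, 91.0], [147.0, 69.0, 82.0], [145.0, 72.0, 78.0], [145.0, 69.0, 121.0], [141.0, 58.0, 121.0], [147.0, 57.0, 123.0], [141.0, 47.0, 120.0], [146.0, 47.0, 119.0], [142.0, 48.0, 106.0], [149.0, 65.0, 88.0], [146.0, 50.0, 94.0], [147.0, 50.0, 86.0], [134.0, 29.0, 87.0], [142.0, 29.0, 87.0], [144.0, 26.0, 88.0], [147.0, 26.0, 86.0], [132.0, 16.0, 76.0]]
```

```bash
python3 -m crank '[[-24.2,-10.8,0,0,0,-0.2],[-24.2,-10.8,0,0,0,-0.2],[-24.2,-10.8,0,0,0,-0.2],[-24.2,-10.8,0,0,0,-0.2],[-24.2,-10.8,0,0,0,-0.2],[-24.2,-10.8,0,0,0,-0.2],[-24.2,-10.8,4,0,0,-0.2],[-24.2,-10.8,8,0,0,-0.2],[-24.2,-10.8,12,0,0,-0.2],[-24.2,-10.8,14,0,0,-0.2]]' 0 40; python3 -c "
from h import *
T=np.load('T.npy')
from fit import toT
s=ctrl.get_state();print(s['eef_pos'],toT(T,s['eef_pos'][:2]),R.from_quat(s['tcp_rot']).as_matrix().round(3).tolist())"
```

```text
time: 1.15
eef_pos: [0.5648, -0.2399, 0.0866]
tcp_rot: [0.633, 0.774, -0.0, -0.004]
contact_force: [-0.8, 0.6, -0.4]
opening: -0.001
finger_force: 0.0
[ 0.56477276 -0.23994842  0.08656236] [ 0.14770967 -0.04579984] [[-0.199, 0.98, -0.006], [0.98, 0.199, 0.004], [0.005, -0.005, -1.0]]
```

```bash
python3 -m crank '[[0,0,1.4,0,0,0],[0,0,2,0,0,0],[0,0,2.6,0,0,0],[0,0,2.6,0,0,0],[0,0,2.6,0,0,0]]'; python3 -m crank '[[0,0,-5,0,0,0],[0,0,-10,0,0,0],[0,0,-13,0,0,0],[0,0,-13,0,0,0]]'; python3 - <<'E'
from fit import *
for n in('scene','side'):
    i,p,d=grab(n); np.savez(n+'.npz',p=p,d=d,K=i['K'],k1=i['k1'],origin=i['origin'],orientation=i['orientation'])
    P=cloud(i,d).reshape(-1,3); T=np.load('T.npy');L=toT(T,P[:,:2]);z=P[:,2]
    m=(z>.07)&(z<.13)&(L[:,0]>.07)&(L[:,0]<.18)&(L[:,1]>.035)&(L[:,1]<.09)
    print(n,np.c_[L[m]*1000,z[m]*1000].round()[::max(1,m.sum()//15)].tolist())
s=ctrl.get_state();print(s['time'],s['eef_pos'],toT(T,s['eef_pos'][:2]))
E
```

```text
time: 1.65
eef_pos: [0.5679, -0.2424, 0.067]
tcp_rot: [0.633, 0.774, 0.0, 0.001]
contact_force: [-0.0, 0.0, 1.3]
opening: 0.002
finger_force: 1.1
time: 2.05
eef_pos: [0.5704, -0.2441, 0.2038]
tcp_rot: [0.633, 0.774, 0.001, 0.007]
contact_force: [0.7, -0.1, 0.6]
opening: 0.003
finger_force: 0.0
scene [[91.0, 48.0, 91.0], [90.0, 57.0, 92.0], [90.0, 61.0, 92.0], [93.0, 65.0, 93.0], [96.0, 65.0, 91.0], [108.0, 53.0, 79.0], [86.0, 66.0, 86.0], [96.0, 71.0, 90.0], [111.0, 59.0, 78.0], [90.0, 73.0, 87.0], [109.0, 65.0, 79.0], [87.0, 72.0, 82.0], [107.0, 73.0, 83.0], [120.0, 62.0, 72.0], [98.0, 73.0, 78.0], [110.0, 72.0, 77.0], [113.0, 71.0, 72.0]]
side [[86.0, 69.0, 89.0], [90.0, 67.0, 94.0], [98.0, 48.0, 80.0], [103.0, 52.0, 75.0], [132.0, 62.0, 70.0], [134.0, 56.0, 73.0], [117.0, 42.0, 73.0], [119.0, 44.0, 71.0], [135.0, 55.0, 71.0], [119.0, 38.0, 74.0]]
2.15 [ 0.56755621 -0.24233765  0.19710704] [ 0.15060192 -0.04354353]
```

```bash
python3 -m crank '[[5.5,10.3,0,0,0,0],[5.5,10.3,0,0,0,0],[5.5,10.3,0,0,0,0],[5.5,10.3,4,0,0,0],[5.5,10.3,8,0,0,0],[5.5,10.3,11,0,0,0],[5.5,10.3,13,0,0,0],[5.5,10.3,13,0,0,0],[5.5,10.3,13,0,0,0]]' 0.62; python3 -c "
from fit import *
T=np.load('T.npy')
s=ctrl.get_state();print(s['eef_pos'],toT(T,s['eef_pos'][:2]),s['contact_force'])"
```

```text
time: 3.05
eef_pos: [0.6561, -0.1676, 0.0641]
tcp_rot: [0.633, 0.774, -0.0, -0.001]
contact_force: [-0.4, -0.6, 0.2]
opening: 0.616
finger_force: 0.0
[ 0.65610623 -0.16756397  0.06413259] [0.09480492 0.05803848] [-0.35116762 -0.57457135  0.2156523 ]
```

Now pinch and lift along the arc. About the grip centre (r=58), the shift runs from (0,0) to roughly +57 mm in tester x and +32 mm up.

```bash
python3 -m crank '[[0,0.1,0,0,0,0],[0,0.1,0,0,0,0],[0,0.1,0,0,0,0],[0,0.1,0,0,0,0]]' 0 40; python3 -m crank '[[-0.8,0,-1.1,0,0,0],[-1.8,0,-1.9,0,0,0],[-2.8,0,-2.5,0,0,0],[-3.9,0,-2.8,0,0,0],[-5,0,-3,0,0,0],[-5.8,0,-2.9,0,0,0],[-6.2,0,-2.9,0,0,0],[-6.2,0,-2.9,0,0,0]]'; python3 -c "
from fit import *
T=np.load('T.npy')
s=ctrl.get_state();print(s['eef_pos'],toT(T,s['eef_pos'][:2]),s['contact_force'])"
```

```text
time: 3.45
eef_pos: [0.6579, -0.1682, 0.0677]
tcp_rot: [0.633, 0.774, -0.001, 0.0]
contact_force: [-4.7, -0.8, 5.7]
opening: 0.293
finger_force: 40.3
time: 4.25
eef_pos: [0.67, -0.2281, 0.0955]
tcp_rot: [0.633, 0.774, 0.0, -0.001]
contact_force: [-4.4, 4.3, 2.6]
opening: 0.291
finger_force: 39.3
[ 0.67004804 -0.22810505  0.09548337] [0.15690727 0.05973951] [-4.43977162  4.2661457   2.60149364]
```

```bash
python3 -m crank '[[0.2,0,0,0,0,0],[0.2,0,0,0,0,0],[0.2,0,-1,0,0,0],[0.2,0,-5,0,0,0],[0.2,0,-10,0,0,0],[0.2,0,-12,0,0,0],[0.2,0,-12,0,0,0]]' 0.6; python3 - <<'E'
from fit import *
T=np.load('T.npy')
for n in('scene','side'):
    i,p,d=grab(n); np.savez(n+'.npz',p=p,d=d,K=i['K'],k1=i['k1'],origin=i['origin'],orientation=i['orientation'])
    P=cloud(i,d).reshape(-1,3);L=toT(T,P[:,:2]);z=P[:,2]
    m=(z>.07)&(z<.13)&(L[:,0]>.07)&(L[:,0]<.18)&(L[:,1]>.035)&(L[:,1]<.09)
    print(n,np.c_[L[m]*1000,z[m]*1000].round()[::max(1,m.sum()//12)].tolist())
A,c=allp()
z=A[:,2];X=A[:,0];Y=A[:,1];L=toT(T,A[:,:2])
m=(z>.095)&(z<.115)&(np.hypot(X-.503,Y-.067)<.045)
f=least_squares(lambda t:np.hypot(*(A[m][:,:2]-t).T).clip(.028)-.028,[.5024,.067]).x
print('can',f,A[m].min(0),A[m].max(0))
m=(z>.04)&(z<.08)&(np.hypot(X-.62,Y+.03)<.075)&(c.min(1)>60)&(L[:,0]<.0)&(np.abs(L[:,1])<.1)
print('hous',cv2.minAreaRect(A[m][:,:2].astype(np.float32)*1000))
m=(z>.02)&(z<.12)&(X>.45)&(X<.95)&(Y>-.1)&(Y<.4)
img=np.zeros((500,500),np.uint8); img[((A[m,0]-.45)*1000).astype(int),((A[m,1]+.1)*1000).astype(int)]=255
img=cv2.morphologyEx(img,cv2.MORPH_CLOSE,np.ones((7,7)))
n,_,st,ce=cv2.connectedComponentsWithStats(img)
for q in range(1,n):
    if st[q,4]>80: print('obj x,y',(.45+ce[q,1]/1000).round(3),(-.1+ce[q,0]/1000).round(3),'size',st[q,3],st[q,2])
s=ctrl.get_state();print(s['time'],s['eef_pos'],toT(T,s['eef_pos'][:2]))
E
```

```text
time: 4.95
eef_pos: [0.6728, -0.2277, 0.2222]
tcp_rot: [0.633, 0.774, 0.001, 0.006]
contact_force: [-0.3, -0.1, -0.6]
opening: 0.596
finger_force: 0.0
scene [[144.0, 52.0, 123.0], [150.0, 54.0, 120.0], [145.0, 60.0, 121.0], [141.0, 64.0, 121.0], [148.0, 70.0, 122.0], [144.0, 72.0, 119.0], [140.0, 71.0, 114.0], [148.0, 73.0, 110.0], [141.0, 74.0, 107.0], [145.0, 68.0, 95.0], [145.0, 72.0, 92.0], [149.0, 70.0, 83.0], [142.0, 70.0, 78.0], [143.0, 69.0, 71.0]]
side [[139.0, 68.0, 123.0], [145.0, 68.0, 122.0], [149.0, 66.0, 122.0], [138.0, 53.0, 120.0], [139.0, 50.0, 121.0], [143.0, 50.0, 118.0], [144.0, 46.0, 119.0], [147.0, 47.0, 116.0], [149.0, 62.0, 95.0], [143.0, 49.0, 97.0], [146.0, 52.0, 91.0], [149.0, 64.0, 75.0], [147.0, 54.0, 77.0]]
can [0.50249631 0.06740837] [0.47268091 0.04000471 0.09500844] [0.53299616 0.09552892 0.11055633]
hous ((619.5127563476562, -27.64215850830078), (106.95206451416016, 57.713714599609375), 24.986921310424805)
obj x,y 0.459 -0.079 size 27 58
obj x,y 0.486 0.277 size 63 58
obj x,y 0.502 0.067 size 62 58
obj x,y 0.619 0.351 size 147 92
obj x,y 0.62 -0.029 size 114 91
obj x,y 0.632 0.25 size 63 59
obj x,y 0.705 -0.065 size 43 60
obj x,y 0.701 0.172 size 19 19
obj x,y 0.72 0.06 size 22 17
obj x,y 0.896 0.034 size 112 272
5.05 [ 0.67009591 -0.22644013  0.21512222] [0.15528466 0.0601155 ]
```

```bash
python3 -m crank '[[32.1,-10.6,0,0,0,0],[32.1,-10.6,0,0,0,0],[32.1,-10.6,0,0,0,0],[32.1,-10.6,0,0,0,0],[32.1,-10.6,0,0,0,0],[32.1,-10.6,0,0,0,0],[32.1,-10.6,0,0,0,0],[32.1,-10.6,0,0,0,0],[32.1,-10.6,3,0,0,0],[32.1,-10.6,3,0,0,0]]' 1;  python3 -c "
from h import *
s=ctrl.get_state();print(s['time'],s['eef_pos'],s['contact_force'])
d=np.array([.5025,.0674])-s['eef_pos'][:2];M=R.from_quat(s['tcp_rot']).as_matrix();print(100*d@M[:2,:2])"
```

```text
time: 6.05
eef_pos: [0.4989, 0.0673, 0.1789]
tcp_rot: [0.633, 0.774, -0.003, -0.004]
contact_force: [-1.1, -0.2, -0.1]
opening: 1.0
finger_force: 0.0
6.05 [0.49885991 0.0673067  0.17892174] [-1.14367725 -0.17096859 -0.10766027]
[-0.0632631   0.35857012]
```

```bash
python3 -m crank '[[0,0.2,4,0,0,0],[0,0.2,8,0,0,0],[0,0.2,11.3,0,0,0],[0,0.2,11.3,0,0,0],[0,0.2,11.3,0,0,0]]'; python3 -m crank '[[0,0.2,0,0,0,0],[0,0.2,0,0,0,0],[0,0.2,0,0,0,0],[0,0.2,0,0,0,0],[0,0.2,0,0,0,0],[0,0.2,-2,0,0,0],[0,0.2,-4,0,0,0],[0,0.2,-4,0,0,0]]' 0 50;  python3 -c "
from h import *
s=ctrl.get_state();print(s['time'],s['eef_pos'],s['contact_force'])
d=np.array([.63,.13])-s['eef_pos'][:2];M=R.from_quat(s['tcp_rot']).as_matrix();print(100*d@M[:2,:2])"
```

```text
time: 6.55
eef_pos: [0.5042, 0.0672, 0.0712]
tcp_rot: [0.633, 0.774, -0.001, -0.001]
contact_force: [0.8, -0.5, 0.3]
opening: 1.0
finger_force: 0.0
time: 7.35
eef_pos: [0.5089, 0.0681, 0.1151]
tcp_rot: [0.633, 0.774, 0.002, 0.003]
contact_force: [0.6, 0.3, -1.2]
opening: 0.641
finger_force: 53.6
7.35 [0.5088525  0.068072   0.11514466] [ 0.61059367  0.31940757 -1.1754097 ]
[ 3.66044938 13.10380735]
```

```bash
python3 -m crank '[[0.6,3.3,0,0,0,0],[2,7,0,0,0,0],[3.2,11,0,0,0,0],[3.7,13.1,0,0,0,0],[3.7,13.1,0,0,0,0],[3.7,13.1,0,0,0,0]]'; python3 -m crank '[[0,0,2,0,0,0],[0,0,3.4,0,0,0],[0,0,4,0,0,0],[0,0,4,0,0,0],[0,0,4,0,0,0]]'
```

```text
time: 7.95
eef_pos: [0.6264, 0.1305, 0.11]
tcp_rot: [0.633, 0.774, -0.001, -0.001]
contact_force: [-0.0, -0.1, -2.9]
opening: 0.639
finger_force: 53.7
time: 8.45
eef_pos: [0.6258, 0.1299, 0.0734]
tcp_rot: [0.633, 0.774, -0.002, -0.001]
contact_force: [-5.7, -0.1, 9.0]
opening: 0.641
finger_force: 51.0
```

```bash
python3 -m crank '[[0,0,-0.1,0,0,0],[0,0,-0.1,0,0,0],[0,0,-0.1,0,0,0],[0,0,-4,0,0,0],[0,0,-8,0,0,0],[0,0,-12,0,0,0],[0,0,-12,0,0,0]]' 1; python3 - <<'E'
from h import *
s=ctrl.get_state();print(s['time'],s['eef_pos'],s['qpos'])
M=R.from_quat(s['tcp_rot']).as_matrix();print('shift',100*(np.array([.6197,-.0276])-s['eef_pos'][:2])@M[:2,:2])
a=np.arctan2(M[1,1],M[0,1]);print('turn about tool z',-(np.radians(25.4-90)-a))
from fit import *
i,p,d=grab('scene');P=cloud(i,d).reshape(-1,3)
m=(P[:,2]>.02)&(P[:,2]<.115)&(np.hypot(P[:,0]-.626,P[:,1]-.13)<.045);Q=P[m];print('can',Q.min(0),Q.max(0),np.median(Q[Q[:,2]>.09],0))
E
```

```text
time: 9.15
eef_pos: [0.6313, 0.1307, 0.1995]
tcp_rot: [0.633, 0.774, 0.005, 0.005]
contact_force: [-0.2, -0.2, 1.2]
opening: 0.995
finger_force: 0.0
9.15 [0.63127067 0.13067538 0.19947059] [ 4.69277245e-02  2.39432433e-01  1.69318092e+00  7.88908728e-05
  1.19491546e+00 -1.53154317e-01]
shift [-15.28196682  -4.27907407]
turn about tool z 1.3275507108838278
can [0.59652882 0.10295195 0.02011737] [0.65217761 0.15810838 0.10611056] [0.62978563 0.12938662 0.10212981]
```

```bash
python3 -m crank '[[-15.3,-4.0,0,0,0,0.15],[-15.3,-4,0,0,0,0.3],[-15.3,-4,0,0,0,0.45],[-15.3,-4,0,0,0,0.6],[-15.3,-4,0,0,0,0.75],[-15.3,-4,0,0,0,0.9],[-15.3,-4,0,0,0,1.05],[-15.3,-4,0,0,0,1.2],[-15.3,-4,0,0,0,1.33],[-15.3,-4,0,0,0,1.33]]'; python3 -m crank '[[0,0,2,0,0,0],[0,0,2,0,0,0]]'; python3 - <<'E'
from h import *
s=ctrl.get_state();print(s['time'],s['eef_pos'],s['qpos'])
M=R.from_quat(s['tcp_rot']).as_matrix();print('shift',100*(np.array([.6197,-.0276])-s['eef_pos'][:2])@M[:2,:2])
a=np.arctan2(M[1,1],M[0,1]);print('turn about tool z',-(np.radians(25.4-90)-a))
i,p,d=grab('wrist','w1.png');P=cloud(i,d)
m=(P[...,2]>.04)&(P[...,2]<.056)&(p.min(2)>70)&(np.hypot(P[...,0]-.62,P[...,1]+.03)<.075)
print(cv2.minAreaRect(P[m][:,:2].astype(np.float32)*1000),m.sum())
m=(P[...,2]>.062)&(P[...,2]<.08)&(p.min(2)>70)&(np.hypot(P[...,0]-.62,P[...,1]+.03)<.075)
print(cv2.minAreaRect(P[m][:,:2].astype(np.float32)*1000),m.sum())
E
```

```text
time: 10.2
eef_pos: [0.6174, -0.0273, 0.1891]
tcp_rot: [0.976, 0.219, -0.002, -0.001]
contact_force: [-0.2, 0.8, -0.5]
opening: 1.003
finger_force: 0.0
time: 10.4
eef_pos: [0.616, -0.027, 0.1673]
tcp_rot: [0.976, 0.22, -0.003, -0.002]
contact_force: [-0.4, 1.1, -0.9]
opening: 1.003
finger_force: 0.0
10.4 [ 0.61604811 -0.02704794  0.16725073] [-2.08239758e-01  2.22137801e-01  1.77570564e+00 -1.33828142e-05
  1.15105700e+00  9.19314143e-01]
shift [0.3062141  0.20648591]
turn about tool z -7.856941380057769e-05
((627.8483276367188, -39.37885284423828), (103.0094985961914, 80.02674102783203), 25.440391540527344) 4361
((636.691162109375, -35.847923278808594), (51.948760986328125, 110.56974029541016), 87.23999786376953) 2929
```

View pics/w1.png

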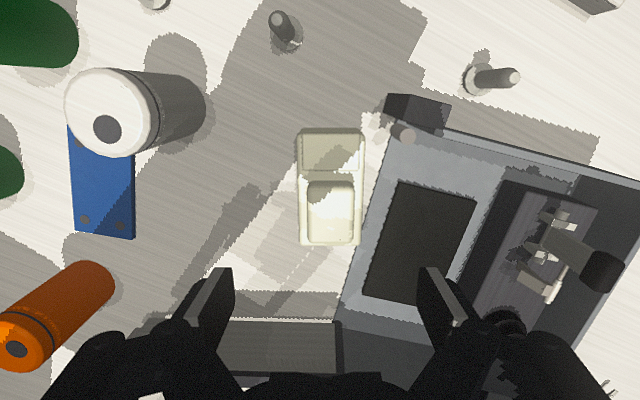

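The wrist view has the housing square in the gripper at (330,187), with the post at (415,110) and the bed at (420,240). There is room for the fingers, so I descend and grip.

```bash
python3 -m crank '[[0.2,0.1,4,0,0,0],[0.2,0.1,8,0,0,0],[0.2,0.1,12,0,0,0],[0.2,0.1,14.5,0,0,0],[0.2,0.1,14.5,0,0,0],[0.2,0.1,14.5,0,0,0]]'; python3 -m crank '[[0,0,0,0,0,0],[0,0,0,0,0,0],[0,0,0,0,0,0],[0,0,0,0,0,0],[0,0,0,0,0,0]]' 0 50; python3 -c "
from fit import *
s=ctrl.get_state();print(s['time'],s['eef_pos'],toT(np.load('T.npy'),s['eef_pos'][:2]))"
```

```text
time: 11.05
eef_pos: [0.621, -0.0276, 0.0269]
tcp_rot: [0.976, 0.219, 0.0, 0.0]
contact_force: [0.9, -1.4, 0.4]
opening: 1.001
finger_force: 0.0
time: 11.55
eef_pos: [0.6227, -0.028, 0.0291]
tcp_rot: [0.976, 0.219, 0.002, 0.001]
contact_force: [0.3, -0.7, 6.4]
opening: 0.643
finger_force: 56.6
11.55 [ 0.6226684 -0.0279861  0.0291224] [-0.04862843  0.05284741]
```

```bash
python3 -m crank '[[0,0,0,0,0,0],[0,0,0,0,0,0],[0,0,0,0,0,0],[-0.1,0,1,0,0,0],[-0.1,0,1.2,0,0,0],[-0.1,0,1.2,0,0,0]]' 1; python3 -m crank '[[0,0,0,0,0,0],[0,0,0,0,0,0],[0,0,0,0,0,0],[0,0,0,0,0,0],[0,0,0,0,0,0]]' 0 60; python3 -m crank '[[0,0,-3,0,0,0],[0,0,-7,0,0,0],[0,0,-11,0,0,0],[0,0,-12,0,0,0],[0,0,-12,0,0,0],[0,0,-12,0,0,0]]'; python3 - <<'E'
from fit import *
T=np.load('T.npy');s=ctrl.get_state();print(s['time'],s['eef_pos'],toT(T,s['eef_pos'][:2]))
M=R.from_quat(s['tcp_rot']).as_matrix();print('shift',100*(toW(T,.052,0)-s['eef_pos'][:2])@M[:2,:2])
a=np.arctan2(M[1,1],M[0,1]);print('turn about tool z',-(T[2]-a))
E
```

```text
time: 12.15
eef_pos: [0.6186, -0.0277, 0.0128]
tcp_rot: [0.976, 0.219, -0.001, -0.001]
contact_force: [-0.1, 0.1, -0.5]
opening: 1.002
finger_force: 0.0
time: 12.65
eef_pos: [0.6202, -0.0281, 0.0148]
tcp_rot: [0.976, 0.219, 0.001, 0.0]
contact_force: [1.1, -0.3, 0.5]
opening: 0.648
finger_force: 66.4
time: 13.25
eef_pos: [0.6181, -0.0276, 0.1317]
tcp_rot: [0.976, 0.219, -0.002, -0.001]
contact_force: [-0.9, 0.2, -3.5]
opening: 0.648
finger_force: 66.2
13.25 [ 0.61807417 -0.02762569  0.13165362] [-0.04988976  0.04841504]
shift [-7.14047015  8.73321737]
turn about tool z 0.24180223728397077
```

```bash
python3 -m crank '[[-2.5,3,0,0,0,0.12],[-5,6,0,0,0,0.24],[-7.1,8.7,0,0,0,0.24],[-7.1,8.7,0,0,0,0.24],[-7.1,8.7,0,0,0,0.24],[-7.1,8.7,3,0,0,0.24],[-7.1,8.7,6,0,0,0.24],[-7.1,8.7,8,0,0,0.24],[-7.1,8.7,8,0,0,0.24]]';  python3 - <<'E'
from fit import *
T=np.load('T.npy');s=ctrl.get_state();print(s['time'],s['eef_pos'],toT(T,s['eef_pos'][:2]),s['contact_force'])
M=R.from_quat(s['tcp_rot']).as_matrix();a=np.arctan2(M[1,1],M[0,1]);print('turn about tool z',-(T[2]-a))
E
```

```text
time: 14.15
eef_pos: [0.5889, -0.134, 0.0487]
tcp_rot: [0.995, 0.101, -0.005, -0.003]
contact_force: [-0.0, 0.3, -3.6]
opening: 0.643
finger_force: 65.9
14.15 [ 0.58889766 -0.13397899  0.04869998] [ 0.04859888 -0.00120631] [-0.02324854  0.26868916 -3.60559798]
turn about tool z 0.0033417881316342157
```

Lower ~2.2 cm, then release to a partial opening so the fingers clear the trip unit.

```bash
python3 -m crank '[[0,0.2,1,0,0,0],[0,0.2,1.8,0,0,0],[0,0.2,2.1,0,0,0],[0,0.2,2.1,0,0,0],[0,0.2,2.1,0,0,0]]'; python3 -c "
from h import *
s=ctrl.get_state();print(s['eef_pos'],s['contact_force'])"
```

```text
time: 14.65
eef_pos: [0.5935, -0.139, 0.0339]
tcp_rot: [0.995, 0.1, 0.0, 0.0]
contact_force: [-1.0, -1.2, -2.4]
opening: 0.649
finger_force: 66.0
[ 0.59345969 -0.13903331  0.03394303] [-1.01032018 -1.18298237 -2.35614202]
```

```bash
python3 -m crank '[[0,0,0.3,0,0,0],[0,0,0.6,0,0,0],[0,0,0.7,0,0,0],[0,0,0.7,0,0,0]]'; python3 -m crank '[[0,0,0,0,0,0],[0,0,0,0,0,0],[0,0,0,0,0,0]]'
```

```text
time: 15.05
eef_pos: [0.5932, -0.139, 0.0268]
tcp_rot: [0.995, 0.1, 0.0, 0.0]
contact_force: [-1.6, 0.1, 0.9]
opening: 0.646
finger_force: 66.2
time: 15.35
eef_pos: [0.5932, -0.139, 0.0268]
tcp_rot: [0.995, 0.1, 0.0, 0.0]
contact_force: [-2.1, 0.8, 2.5]
opening: 0.65
finger_force: 66.4
```

```bash
python3 -m crank '[[0,0,0,0,0,0],[0,0,0,0,0,0],[0,0,0,0,0,0],[0,0,-3,0,0,0],[0,0,-8,0,0,0],[0,0,-13,0,0,0],[0,0,-18,0,0,0],[0,0,-18,0,0,0]]' 0.85; cat > gate.py <<'E'
from fit import *
T=np.load('T.npy')
def gateang():
    for n in('scene','side'):
        i,p,d=grab(n); np.savez(n+'.npz',p=p,d=d,K=i['K'],k1=i['k1'],origin=i['origin'],orientation=i['orientation'])
        P=cloud(i,d).reshape(-1,3);L=toT(T,P[:,:2]);r=np.hypot(L[:,0],L[:,1]+.112);a=np.arctan2(-L[:,0],L[:,1]+.112)
        m=(P[:,2]>.08)&(P[:,2]<.095)&(r>.05)&(r<.2)&(a>-.05)&(a<2.1)&(np.hypot(P[:,0]-.63,P[:,1]-.13)>.05)
        print(n,'gate',np.median(a[m]) if m.sum() else None,m.sum(),np.percentile(a[m],[5,95]) if m.sum() else '')
def wp(ths,rho,s,M,p0):
    out=[]
    for t in ths:
        q=np.array([0,-.112])+rho*np.array([-np.sin(t),np.cos(t)])+s*np.array([np.cos(t),np.sin(t)])
        w=toW(T,*q); ax=T[2]+t; a=np.arctan2(M[1,1],M[0,1]); dz=(-(ax-a)+np.pi)%(2*np.pi)-np.pi
        out.append(np.r_[t,w,100*(w-p0[:2])@M[:2,:2],dz])
    return np.array(out).round(3)
E
python3 - <<'E'
from gate import *
gateang()
s=ctrl.get_state();M=R.from_quat(s['tcp_rot']).as_matrix();print(s['time'],s['eef_pos'],s['qpos'])
print(wp([1.79],.1,.02,M,s['eef_pos']))
A,c=allp();z=A[:,2];L=toT(T,A[:,:2])
m=(z>.05)&(z<.095)&(L[:,0]>.0)&(L[:,0]<.11)&(np.abs(L[:,1])<.09)&(c.min(1)>60)
print('housing T',cv2.minAreaRect(L[m].astype(np.float32)*1000),np.percentile(z[m],[5,50,95]))
E
```

```text
time: 16.15
eef_pos: [0.5977, -0.1407, 0.2167]
tcp_rot: [0.995, 0.1, 0.008, 0.004]
contact_force: [0.8, -1.4, 1.8]
opening: 0.854
finger_force: 0.0
scene gate 1.7527414390149816 234 [1.67703537 1.8297988 ]
side gate 1.8040991478662516 307 [1.73004368 1.87957879]
16.25 [ 0.59400418 -0.13923304  0.20852139] [-3.96407286e-01  1.62120896e-01  1.76624668e+00  5.54045833e-05
  1.20874901e+00  9.73523896e-01]
[[ 1.7900e+00  4.4800e-01 -9.0000e-03 -1.1669e+01 -1.5693e+01 -1.7880e+00]]
housing T ((51.75347900390625, 2.875579833984375), (57.73388671875, 105.94023895263672), 0.2632024884223938) [0.05546228 0.06634982 0.08631249]
```

```bash
python3 -m crank '[[-11.7,-15.7,0,0,0,-0.15],[-11.7,-15.7,0,0,0,-0.3],[-11.7,-15.7,0,0,0,-0.45],[-11.7,-15.7,0,0,0,-0.6],[-11.7,-15.7,0,0,0,-0.75],[-11.7,-15.7,0,0,0,-0.9],[-11.7,-15.7,0,0,0,-1.05],[-11.7,-15.7,0,0,0,-1.2],[-11.7,-15.7,0,0,0,-1.35],[-11.7,-15.7,0,0,0,-1.5]]' 1; python3 -m crank '[[0,0,0,0,0,-0.15],[0,0,0,0,0,-0.28],[0,0,0,0,0,-0.28],[0,0,0,0,0,-0.28]]'; python3 - <<'E'
from gate import *
s=ctrl.get_state();M=R.from_quat(s['tcp_rot']).as_matrix();print(s['time'],s['eef_pos'],s['qpos'])
print(wp([1.79],.1,.02,M,s['eef_pos']))
grab('wrist','w2.png')
E
```

```text
time: 17.25
eef_pos: [0.4456, -0.008, 0.2036]
tcp_rot: [0.657, 0.754, -0.001, -0.002]
contact_force: [-0.5, 0.2, -0.8]
opening: 1.0
finger_force: 0.0
time: 17.65
eef_pos: [0.4462, -0.0082, 0.2046]
tcp_rot: [0.55, 0.835, -0.001, -0.002]
contact_force: [-0.7, -0.0, 0.2]
opening: 1.001
finger_force: 0.0
17.65 [ 0.44619861 -0.00818056  0.20460851] [-2.46406043e-01 -2.13081714e-01  2.14088556e+00  1.43676316e-05
  1.21701260e+00 -6.53607664e-01]
[[ 1.79   0.448 -0.009 -0.136  0.176 -0.011]]
```

View pics/w2.png

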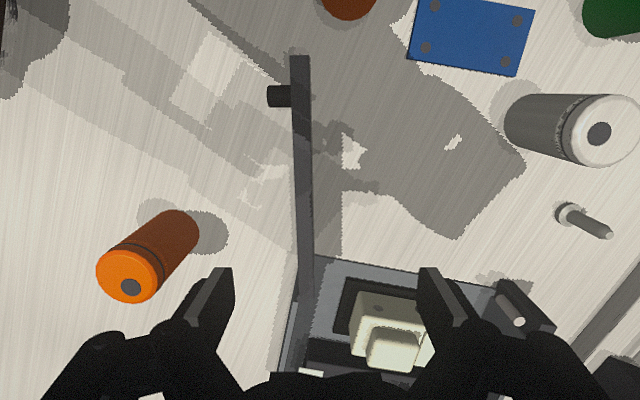

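The wrist view shows the gate panel running vertically at column 300, between the fingers, with the knob at (280,96). The orange look-alike at (130,275) is clear of the left finger. I descend and straddle the gate.

```bash
python3 -m crank '[[-0.1,0.2,4,0,0,0],[-0.1,0.2,8,0,0,0],[-0.1,0.2,12,0,0,0],[-0.1,0.2,14.2,0,0,0],[-0.1,0.2,14.2,0,0,0],[-0.1,0.2,14.2,0,0,0]]'; python3 - <<'E'
from gate import *
s=ctrl.get_state();M=R.from_quat(s['tcp_rot']).as_matrix();print(s['time'],s['eef_pos'],s['contact_force'])
print(wp(np.arange(1.79,.95,-.1),.1,.038,M,s['eef_pos']))
E
```

```text
time: 18.3
eef_pos: [0.4494, -0.0085, 0.0644]
tcp_rot: [0.549, 0.836, -0.0, -0.0]
contact_force: [0.7, -0.5, 0.3]
opening: 1.002
finger_force: 0.0
18.3 [ 0.449363   -0.00851897  0.06443315] [ 0.71691999 -0.50102484  0.25949228]
[[ 1.790e+00  4.650e-01 -1.000e-03  3.700e-02  1.699e+00 -9.000e-03]
 [ 1.690e+00  4.750e-01 -1.000e-03 -3.830e-01  2.682e+00  9.100e-02]
 [ 1.590e+00  4.860e-01 -2.000e-03 -9.000e-01  3.618e+00  1.910e-01]
 [ 1.490e+00  4.970e-01 -4.000e-03 -1.507e+00  4.498e+00  2.910e-01]
 [ 1.390e+00  5.070e-01 -8.000e-03 -2.199e+00  5.313e+00  3.910e-01]
 [ 1.290e+00  5.170e-01 -1.200e-02 -2.969e+00  6.055e+00  4.910e-01]
 [ 1.190e+00  5.260e-01 -1.700e-02 -3.810e+00  6.717e+00  5.910e-01]
 [ 1.090e+00  5.350e-01 -2.300e-02 -4.712e+00  7.291e+00  6.910e-01]
 [ 9.900e-01  5.430e-01 -3.000e-02 -5.667e+00  7.772e+00  7.910e-01]]
```

```bash
python3 -m crank '[[0,1.2,0,0,0,0],[0,1.7,0,0,0,0],[-0.4,2.7,0,0,0,0.09],[-0.9,3.6,0,0,0,0.19],[-1.5,4.5,0,0,0,0.29],[-2.2,5.3,0,0,0,0.39],[-3,6.05,0,0,0,0.49],[-3.8,6.7,0,0,0,0.59],[-4.7,7.3,0,0,0,0.69],[-5.7,7.8,0,0,0,0.79]]'; python3 -m crank '[[0,-1,0,0,0,0],[0,-1,0,0,0,0],[0,-1,-5,0,0,0],[0,-1,-10,0,0,0],[0,-1,-13,0,0,0],[0,-1,-13,0,0,0]]';python3 - <<'E'
from gate import *
gateang()
s=ctrl.get_state();M=R.from_quat(s['tcp_rot']).as_matrix();print(s['time'],s['eef_pos'],s['contact_force'])
print(wp([1.0,1.1,1.2],.14,-.045,M,s['eef_pos']))
E
```

```text
time: 19.3
eef_pos: [0.5453, -0.0296, 0.0657]
tcp_rot: [0.829, 0.559, 0.001, 0.001]
contact_force: [-0.8, 0.2, 0.1]
opening: 0.998
finger_force: 0.3
time: 19.9
eef_pos: [0.5372, -0.0261, 0.2011]
tcp_rot: [0.827, 0.562, 0.004, 0.005]
contact_force: [-0.4, -0.3, 0.2]
opening: 0.998
finger_force: 0.0
scene gate 0.8171551609499236 275 [0.74432897 0.89864805]
side gate 0.8531290284998945 219 [0.78544775 0.91932683]
20.0 [ 0.5341706  -0.02552299  0.19523099] [-0.13349444 -0.16481799 -1.26693402]
[[ 1.0000e+00  4.8000e-01  3.9000e-02  3.9390e+00 -7.4350e+00 -7.0000e-03]
 [ 1.1000e+00  4.6500e-01  3.9000e-02  3.4110e+00 -8.8070e+00 -1.0700e-01]
 [ 1.2000e+00  4.5000e-01  3.7000e-02  2.7480e+00 -1.0119e+01 -2.0700e-01]]
```

```bash
python3 - <<'E'
from gate import *
s=ctrl.get_state();M=R.from_quat(s['tcp_rot']).as_matrix()
print(wp([.84],.145,-.045,M,s['eef_pos']))
E
```

```text
[[ 0.84   0.505  0.04   4.986 -5.075  0.153]]
```

```bash
python3 -m crank '[[5,-5.1,0,0,0,0.15],[5,-5.1,0,0,0,0.15],[5,-5.1,0,0,0,0.15],[5,-5.1,4,0,0,0.15],[5,-5.1,8,0,0,0.15],[5,-5.1,12,0,0,0.15],[5,-5.1,14,0,0,0.15],[5,-5.1,14,0,0,0.15],[5,-5.1,14,0,0,0.15]]' 0 40; python3 - <<'E'
from gate import *
s=ctrl.get_state();M=R.from_quat(s['tcp_rot']).as_matrix();print(s['time'],s['eef_pos'],s['contact_force'])
print(wp(np.r_[.84,np.arange(.8,-.05,-.1)],.145,-.02,M,s['eef_pos']))
E
```

```text
time: 20.9
eef_pos: [0.505, 0.039, 0.0536]
tcp_rot: [0.868, 0.497, -0.001, -0.001]
contact_force: [0.1, 0.7, 0.1]
opening: -0.0
finger_force: 0.0
20.9 [0.50503962 0.03900944 0.05362894] [0.08954747 0.72463647 0.14726443]
[[ 8.4000e-01  5.2700e-01  2.7000e-02  6.2000e-02  2.5060e+00  2.0000e-03]
 [ 8.0000e-01  5.3200e-01  2.5000e-02  1.2900e-01  3.0880e+00  4.2000e-02]
 [ 7.0000e-01  5.4500e-01  1.8000e-02  1.9500e-01  4.5490e+00  1.4200e-01]
 [ 6.0000e-01  5.5700e-01  1.0000e-02  1.1500e-01  6.0100e+00  2.4200e-01]
 [ 5.0000e-01  5.6900e-01  0.0000e+00 -1.1100e-01  7.4560e+00  3.4200e-01]
 [ 4.0000e-01  5.7900e-01 -1.0000e-02 -4.8000e-01  8.8720e+00  4.4200e-01]
 [ 3.0000e-01  5.8800e-01 -2.1000e-02 -9.8800e-01  1.0244e+01  5.4200e-01]
 [ 2.0000e-01  5.9700e-01 -3.3000e-02 -1.6310e+00  1.1558e+01  6.4200e-01]
 [ 1.0000e-01  6.0300e-01 -4.6000e-02 -2.4020e+00  1.2802e+01  7.4200e-01]
 [ 0.0000e+00  6.0900e-01 -6.0000e-02 -3.2930e+00  1.3962e+01  8.4200e-01]]
```

```bash
python3 -m crank '[[0.05,1.5,0,0,0,0],[0.1,3,0,0,0,0.04],[0.2,4.5,0,0,0,0.14],[0.1,6,0,0,0,0.24],[-0.1,7.5,0,0,0,0.34],[-0.5,8.9,0,0,0,0.44],[-1,10.2,0,0,0,0.54],[-1.6,11.5,0,0,0,0.64],[-2.4,12.8,0,0,0,0.74],[-2.4,12.8,0,0,0,0.74]]'; python3 - <<'E'
from gate import *
gateang()
s=ctrl.get_state();M=R.from_quat(s['tcp_rot']).as_matrix();print(s['time'],s['eef_pos'],s['contact_force'])
print(wp([.1,0],.145,-.02,M,s['eef_pos']))
E
```

```text
time: 21.9
eef_pos: [0.6062, -0.048, 0.0569]
tcp_rot: [0.989, 0.149, 0.002, 0.001]
contact_force: [-0.5, 0.3, -0.2]
opening: 0.002
finger_force: 0.0
scene gate 0.08696270698184227 158 [0.0261263 0.2513286]
side gate 0.07619959402373078 184 [-0.01422982  0.25924955]
22.0 [ 0.60453684 -0.04634076  0.05574592] [-1.27074759  0.82288253  0.46442435]
[[ 0.1    0.603 -0.046 -0.114 -0.028  0.003]
 [ 0.     0.609 -0.06   0.008  1.43   0.103]]
```

Now the final push: 1.43 cm to shut, plus a little over.

```bash
python3 -m crank '[[0,0.5,0,0,0,0.04],[0,0.9,0,0,0,0.07],[0,1.3,0,0,0,0.1],[0,1.6,0,0,0,0.1],[0,1.8,0,0,0,0.1],[0,1.8,0,0,0,0.1]]'; python3 - <<'E'
from gate import *
gateang()
s=ctrl.get_state();print(s['time'],s['eef_pos'],s['contact_force'],toT(T,s['eef_pos'][:2]))
E
```

```text
time: 22.6
eef_pos: [0.6092, -0.0628, 0.0548]
tcp_rot: [0.995, 0.101, 0.0, 0.0]
contact_force: [-0.2, -0.9, 0.5]
opening: 0.001
finger_force: 0.0
scene gate 0.017423028458258317 143 [-0.03667198  0.15497336]
side gate 0.023710330225801324 141 [-0.04339188  0.16433752]
22.7 [ 0.60911302 -0.06322606  0.05452659] [0.35697353 0.84023998 0.17152091] [-0.01676281  0.03259436]
```

```bash
python3 -m crank '[[0,0.3,0,0,0,0],[0,0.5,0,0,0,0],[0,0.5,0,0,0,0]]'; python3 -m crank '[[0,0.3,0,0,0,0],[0,0.3,0,0,0,0],[0,0.3,0,0,0,0]]'
```

```text
time: 23.0
eef_pos: [0.6091, -0.0633, 0.0545]
tcp_rot: [0.995, 0.099, -0.001, -0.005]
contact_force: [-2.4, 15.1, 5.0]
opening: -0.0
finger_force: 7.9
time: 23.3
eef_pos: [0.609, -0.0634, 0.0546]
tcp_rot: [0.995, 0.099, -0.002, -0.007]
contact_force: [-2.9, 22.7, 9.0]
opening: -0.0
finger_force: 11.9
```

The gate is hard against its stop (23 N, no further motion). I back off, rise, and check everything.

```bash
python3 -m crank '[[0,-1,0,0,0,0],[0,-3,0,0,0,0],[0,-3,0,0,0,0],[0,-3,-5,0,0,0],[0,-3,-10,0,0,0],[0,-8,-15,0,0,0],[0,-10,-18,0,0,0],[0,-10,-18,0,0,0]]'; python3 - <<'E'
from gate import *
gateang()
A,c=allp();z=A[:,2];L=toT(T,A[:,:2])
m=(z>.05)&(z<.09)&(L[:,0]>.015)&(L[:,0]<.11)&(np.abs(L[:,1])<.09)&(c.min(1)>60)
print('housing T',cv2.minAreaRect(L[m].astype(np.float32)*1000))
m=(z>.08)&(z<.095)&(np.abs(L[:,0])<.03)&(L[:,1]>-.09)&(L[:,1]<.09);v=cv2.fitLine(L[m].astype(np.float32),cv2.DIST_HUBER,0,.01,.01).ravel();print('gate line',v)
m=(z>.11)&(z<.13)&(L[:,0]>.1)&(L[:,0]<.19)&(L[:,1]>.03)&(L[:,1]<.09);print('lever tip',np.median(np.c_[L[m],z[m]],0),m.sum())
m=(z>.02)&(z<.115)&(np.hypot(A[:,0]-.626,A[:,1]-.13)<.045);Q=A[m];print('can',Q.min(0),Q.max(0))
s=ctrl.get_state();print(s['time'],s['eef_pos'],s['contact_force'])
p=np.load('scene.npz')['p'];cv2.imwrite('pics/end.png',cv2.resize(p[130:290,180:500],None,fx=2.4,fy=2.4))
E
```

```text
time: 24.1
eef_pos: [0.5931, 0.0285, 0.2414]
tcp_rot: [0.995, 0.101, 0.006, 0.001]
contact_force: [0.8, 0.4, 1.0]
opening: -0.002
finger_force: 0.0
scene gate 0.003711270566718276 195 [-0.04256453  0.05897726]
side gate 0.0036357765043166105 203 [-0.04348027  0.06940537]
housing T ((52.72511291503906, 2.56341552734375), (106.4759292602539, 56.91967010498047), 89.7442398071289)
gate line [ 8.5420994e-04 -9.9999964e-01  7.2008610e-04  4.2201192e-04]
lever tip [0.1444707  0.061476   0.12055544] 102
can [0.59126831 0.1013724  0.02001038] [0.6525758  0.15766657 0.11055666]
24.2 [0.59158366 0.02710255 0.23647284] [-0.23939605  0.1511943  -0.76189312]
```

View pics/end.png

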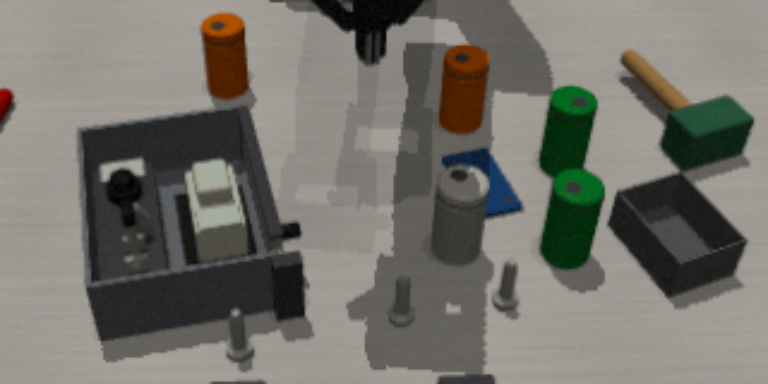

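The view shows the gate shut with the knob at (290,230), and the housing upright on the bed at (215,210). The canister stands clear at (458,215), the screws and look-alikes are in place, and the lever is up.

```bash
python3 -c "
from plant import ctrl
print(ctrl.sign_off())"
```

```text
the job is handed in; nothing more can be done
None
```

I handed the job in at about 24 s with the button pressed, the lever relatched, the housing upright on the bed, the canister standing clear outside the bay, and the gate shut in its catch; my last camera check agreed, but the hand-in returned no verdict.

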